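# Drop sheared test spindles through the sprung flap of the reject bin

## Robot

A 6-joint arm with a two-finger parallel gripper is mounted at the origin on the work surface. World frame = base frame: x ahead of the robot, y to its left, z up, the work surface at z = 0. Lengths are in m, angles in rad, forces in N, time in s.
With the tool pointing down it reaches from about 0.4 to 0.925 m from the base axis. Payload 12.5 kg.
Tool frame: the origin (TCP) lies midway between the tips of the shut fingers; the grasp point (between the pads) lies r.hold_point_z behind it (r.hold_point_z is the distance from the TCP to the grasp point, in m); z points along the fingers, y is the line along which they close (so a half turn about z gives the same grasp; the last joint's range is limited). The gripper opens to 95 mm and grips with 3 to 60 N. Pads are 20 mm wide; open, the fingers measure 119 mm over their backs; the gripper's body (75 mm by 180 mm) begins 59 mm behind the grasp point.
Start: joints at [1.223, 0.491, 1.559, -0, 1.092, -0.106], TCP at [0.15, 0.607, 0.215] pointing down, gripper open.
Joint ranges: [-3.1, 3.1], [-0.84, 2.19], [0.05, 2.79], [-1.13, 4.28], [0.06, 2.93], [-2.69, 2.69]. Speed limits (rad/s): [2.22, 2.22, 2.79, 3.14, 3.14, 3.14].

## Interface

Orientations are given as [roll, pitch, yaw] about the fixed x, y, z axes, in that order (R = Rz(yaw) Ry(pitch) Rx(roll)).
In Python, from cell import r gives the robot as it stands.
- The arm moves only by the shell command python3 -m handwheel 'ROWS' [FORCE]. ROWS is JSON, a list of rows, each a list of 3 entries, a list of its own where there are three numbers: the shift along the tool's x, y, z in cm, then the turn about the tool's z in rad, then the finger opening in cm, from 0 to 9.51. In form: [[[dx, dy, dz], spin, fingers], ...]. A call has 1 to 20 rows; each row is the pose to reach, as a shift and turn from the pose commanded when the call began, along the tool's axes at that moment; what a row does not reach only later rows make up. A row lasts 1/10 s, in which the tool goes at most 50 mm and 8.59 degrees, less where a joint would pass 70% of its speed; a pose out of reach is approached as far as the arm can. A call with a gripper value outside its range is refused whole. The fingers move at their own pace and stop on an object; FORCE is the grip in N (left out, the last holds). Time passes only in rows, so rows that repeat a pose let the fingers close. It gives the time, the measured TCP pose, the force, the opening and the grip force at its end, in the units of the state.
- r.read_state(): the state, without advancing time (a new reading comes with each control period).
- r.grab_frame(name): name is "scene" or "top" or "wrist"; returns a dict with "color" (480x640x3 uint8, blue, green, red), "intrinsics" (3x3 intrinsics, pixels), "R" (3x3) and "t" (3): a world point X has camera coordinates R X + t. Camera axes: x right, y down, z forward; pixel columns grow to the right and rows downward; lengths in m; the calibration is good to about 2 mm. A picture is of the moment at which its call begins. There is no depth.
- r.finish_job(): hands the job in; it is judged then, once.
The state is a dict: "time": time; "joints": joint angles; "joint_vel": joint speeds; "joint_efforts": joint torques, N m; "tcp_pos": TCP position; "orientation": TCP orientation; "force": force on the tool from outside, world axes, zero at the start; "moment": the same for the moment, N m; "gripper_width": opening from 0.0 (shut) to 1.0 (fully open); "gripper_force": force on a finger pad.
Only numpy, scipy, OpenCV 4.12 (cv2) and the standard library are available. Lean on these libraries where they do the work, as an engineer would, in place of code of your own. Each camera call takes 0.05 s, during which the arm holds its last target. There are 200 camera calls.

## Task

Two of the four drill-test spindles on the bench have sheared off short: drop both of them through a sprung flap of the grey reject bin so that they fall right down inside and the flaps spring shut again. One of the bin's two compartments is already full to just under its flap, which you can only feel by pushing, so use the other one. Leave the two whole, longer spindles where they lie.

Things in the scene. Friction and masses are not known exactly. Their poses are not given: they have to be found in the camera images.
- bin: grey steel reject bin, 200 (x) by 300 (y) by 200 mm high, fixed; origin at the centre of its underside, x away from the robot, y left. Two compartments side by side along y, each under a sprung flap in the top. One (either, unseen, varies) is full: pushing its flap meets something solid after about 25 mm. The other is nearly empty, about 185 mm deep.
- slot_left (a point): middle of the shut flap of the bin's left (bin y = +73 mm) compartment, on its upper face, level with the bin's top. Below it the compartment's mouth is 164 mm (bin x, between the front and back rims) by 130 mm (bin y); axes as the bin's.
- slot_right (a point): middle of the shut flap of the bin's right (bin y = -73 mm) compartment, on its upper face, level with the bin's top. Below it the compartment's mouth is 164 mm (bin x, between the front and back rims) by 130 mm (bin y); axes as the bin's.
- flap_left (a joint): angle of the bin's left flap (bin y = +73 mm): 0 shut, grows as it is pushed down into the bin, to 1.3 rad. Steel plate 156 (bin x) by 126 mm, hinged on its far edge (bin x = +80 mm). Its spring (0.9 N m shut, 1.1 open; 11 to 16 N at the middle) holds up rejects laid on it and shuts it when let go: hold it down by hand as the reject drops. 60 mm down at the middle: about 0.8 rad.
- flap_right (a joint): angle of the bin's right flap (bin y = -73 mm): 0 shut, grows as it is pushed down into the bin, to 1.3 rad. Steel plate 156 (bin x) by 126 mm, hinged on its far edge (bin x = +80 mm). Its spring (0.9 N m shut, 1.1 open; 11 to 16 N at the middle) holds up rejects laid on it and shuts it when let go: hold it down by hand as the reject drops. 60 mm down at the middle: about 0.8 rad.
- stub_a_hex (a point): reject, a test spindle sheared short: dark steel hexagonal socket body 70 long and 30 across flats, only a 20 mm stub of the 16 mm shank left, 90 overall (whole ones 150), 0.19 to 0.27 kg, lying on a hexagon flat. Point: centre of the hexagonal body, 15 mm above the bench; its x axis runs along the spindle towards the stub, whose end is 55 mm from the point.
- stub_b_hex (a point): reject, a test spindle sheared short: dark steel hexagonal socket body 70 long and 30 across flats, only a 20 mm stub of the 16 mm shank left, 90 overall (whole ones 150), 0.19 to 0.27 kg, lying on a hexagon flat. Point: centre of the hexagonal body, 15 mm above the bench; its x axis runs along the spindle towards the stub, whose end is 55 mm from the point.
- whole_a_hex (a point): whole test spindle, stays where it lies: dark steel hexagonal socket body 70 long and 30 across flats plus a round 16 mm shank 80 long, 150 overall, about 0.32 kg, lying on a hexagon flat. Point: centre of the hexagonal body, 15 mm above the bench; its x axis runs along the spindle towards the shank.
- whole_b_hex (a point): whole test spindle, stays where it lies: dark steel hexagonal socket body 70 long and 30 across flats plus a round 16 mm shank 80 long, 150 overall, about 0.32 kg, lying on a hexagon flat. Point: centre of the hexagonal body, 15 mm above the bench; its x axis runs along the spindle towards the shank.
There are look-alikes about, which are no part of the job. What is shaped like the part that bears stub_a_hex but red is not meant.

How it is judged:
At the end, for the whole second after the job is handed in: Both sheared spindles lie at rest inside the bin, the centres of their hexagonal bodies less than 100 mm above the bin's underside, and both flaps are shut (less than 0.12 rad open) (z of stub_a_hex in the frame of bin between 0 and 0.1 m and x of stub_a_hex in the frame of bin between -0.1 and 0.1 m and y of stub_a_hex in the frame of bin between -0.15 and 0.15 m and z of stub_b_hex in the frame of bin between 0 and 0.1 m and x of stub_b_hex in the frame of bin between -0.1 and 0.1 m and y of stub_b_hex in the frame of bin between -0.15 and 0.15 m and value of joint each of flap_left, flap_right below 0.12 rad and linear speed of each of stub_a, stub_b below 0.03 m/s); the robot touches nothing.
It fails at once if a whole spindle was moved more than 40 mm from where it lay (distance of any of whole_a_hex, whole_b_hex from where it was at the start of the episode above 0.04 m).
It also fails if it takes over 70 s, if anything falls off the work surface, if the arm or the gripper's body presses on something with over 40 N, if the wrist force passes 120 N, or if a joint passes its speed limit or range.

## Working session

There is one attempt and no reset: what is moved stays moved. The work goes in short steps, Python scripts to look and compute and a shell command to move; the robot and the scene stay as the last step left them, time stands still between calls to the robot, and variables do not carry over. Pictures are saved under pics/ and viewed, at most 10 in all, crops included, and the job is handed in when it is done.

```bash
ls; mkdir -p pics
python3 - <<'E'
from cell import r
import cv2,numpy as np
s=r.read_state();print(s['time'],s['tcp_pos'],s['orientation'],r.hold_point_z)
for n in("scene","top"):
    f=r.grab_frame(n);cv2.imwrite(f"pics/{n}0.png",f["color"])
    print(n,f["intrinsics"].tolist(),f["R"].round(4).tolist(),f["t"].tolist())
E
```

```text
pics
0.0 [0.14954073 0.60657842 0.21406937] [-3.14048232e+00 -1.11198128e-04  2.89978826e+00] 0.0188
scene [[610.2603941194249, 0.0, 319.95313716328803], [0.0, 610.2603941194249, 239.2567479421315], [0.0, 0.0, 1.0]] [[-0.3045, 0.9525, 0.0104], [0.7095, 0.2341, -0.6647], [-0.6355, -0.195, -0.7471]] [0.1417616214644914, -0.21414996726095087, 1.9523421703862904]
top [[471.78925505069674, 0.0, 319.57985230243565], [0.0, 471.78925505069674, 240.6981323801699], [0.0, 0.0, 1.0]] [[0.0116, -0.9997, 0.0217], [-0.9863, -0.015, -0.1641], [0.1644, -0.0195, -0.9862]] [-0.046766341780008054, 0.4885888809523377, 1.0246767451151433]
```

View pics/top0.png

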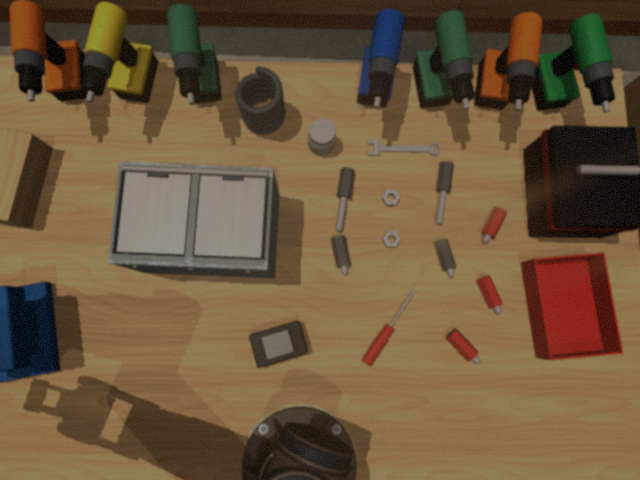

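View pics/scene0.png

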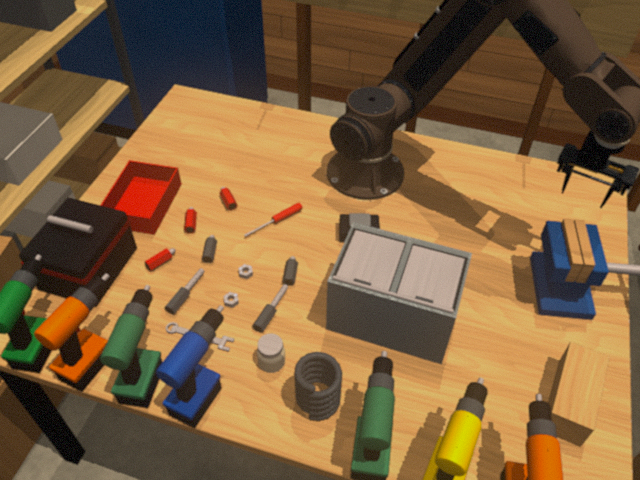

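The top view shows the stubs at (340,254) and (446,257). The whole spindles are above them at (343,198) and (444,192), and the bin's top corners are near (121,164), (273,168), (268,271) and (111,265). The red look-alikes are off to the right.

```bash
cat > h.py <<'E'
from cell import r
import cv2,numpy as np
def ray(f,u,v,z):
    d=f["R"].T@np.linalg.inv(f["intrinsics"])@[u,v,1]; c=-f["R"].T@f["t"]
    return c+d*(z-c[2])/d[2]
def go(x,y,z,yaw):
    """shift (cm, tool axes) and spin from the present tool-down pose to TCP x,y,z; yaw = wanted direction of tool x (mod pi)"""
    s=r.read_state();p=s['tcp_pos'];a=s['orientation'][2]
    d=np.array([x,y,z])-p;R=np.array([[np.cos(a),np.sin(a)],[np.sin(a),-np.cos(a)]])
    q=R.T@d[:2]; sp=-((yaw-a+np.pi/2)%np.pi-np.pi/2)
    return (np.r_[q,-d[2]]*100).round(2),round(sp,3)
def blobs(f,z,box=None,thr=85):
    c=f["color"].astype(int); m=((c.max(2)<thr)&(c.max(2)-c.min(2)<30)).astype('uint8')
    if box: k=np.zeros_like(m);k[box[1]:box[3],box[0]:box[2]]=1;m*=k
    m=cv2.morphologyEx(m,cv2.MORPH_OPEN,np.ones((3,3)))
    for cn in cv2.findContours(m,0,2)[0]:
        if cv2.contourArea(cn)<80: continue
        P=np.array([ray(f,u,v,z)[:2] for u,v in cn[:,0]]).astype('f')
        (cx,cy),wh,a=cv2.minAreaRect(P*1000); print(cn[:,0].mean(0).round(),np.round([cx,cy]),np.round(wh),round(a,1))
E
python3 - <<'E'
from h import *
f=r.grab_frame("top")
for n,p,z in[("A",[(337,236),(346,273)],.02),("B",[(439,240),(452,276)],.02),("wa",[(347,168),(340,230)],.02),("wb",[(446,163),(441,222)],.02),("bin",[(121,164),(273,168),(268,271),(111,265)],.2)]:
    print(n,[ray(f,*q,z).round(3)[:2].tolist() for q in p])
blobs(f,.02,(325,150,465,290))
E
```

```text
A [[0.504, -0.081], [0.419, -0.102]]
B [[0.499, -0.317], [0.415, -0.345]]
wa [[0.668, -0.103], [0.518, -0.088]]
wb [[0.685, -0.34], [0.541, -0.323]]
bin [[0.608, 0.352], [0.606, 0.056], [0.403, 0.06], [0.41, 0.355]]
[446. 258.] [ 459. -331.] [54. 30.] 16.7
[340. 252.] [469. -88.] [68. 30.] 9.5
[346. 184.] [ 632. -100.] [30. 70.] 82.4
[444. 176.] [ 652. -335.] [30. 72.] 80.5
```

Run:
```python
from h import *
print(go(.42,.35,.32,.2),go(.47,-.089,.22,.2))
```

```text
(array([-32.4 , -18.44, -10.58]), np.float64(-0.442)) (array([-47.77, -59.87,  -0.58]), np.float64(-0.442))
```

```bash
python3 -m handwheel '[[[-2,-2,-8],0,6],[[-32.4,-18.4,-10.6],-0.44,6],[[-32.4,-18.4,-10.6],-0.44,6],[[-32.4,-18.4,-10.6],-0.44,6],[[-32.4,-18.4,-10.6],-0.44,6],[[-32.4,-18.4,-10.6],-0.44,6],[[-32.4,-18.4,-10.6],-0.44,6],[[-32.4,-18.4,-10.6],-0.44,6],[[-32.4,-18.4,-10.6],-0.44,6],[[-47.8,-59.9,-0.6],-0.44,6],[[-47.8,-59.9,-0.6],-0.44,6],[[-47.8,-59.9,-0.6],-0.44,6],[[-47.8,-59.9,-0.6],-0.44,6],[[-47.8,-59.9,-0.6],-0.44,6],[[-47.8,-59.9,-0.6],-0.44,6],[[-47.8,-59.9,-0.6],-0.44,6],[[-47.8,-59.9,-0.6],-0.44,6],[[-47.8,-59.9,-0.6],-0.44,6],[[-47.8,-59.9,-0.6],-0.44,6],[[-47.8,-59.9,-0.6],-0.44,6]]' 50
python3 - <<'E'
from h import *
f=r.grab_frame("wrist");cv2.imwrite("pics/w1.png",f["color"]);blobs(f,.02)
print(r.read_state()['tcp_pos'],r.read_state()['orientation'])
E
```

```text
time: 2.15
tcp_pos: [0.47, -0.0902, 0.2201]
orientation: [3.141, -0.001, -2.946]
force: [0.3, -0.1, -0.5]
gripper_width: 0.632
gripper_force: 0.0
[339. 239.] [491. -69.] [19.  7.] 11.7
[318. 286.] [599. -65.] [332. 700.] 11.2
[319. 207.] [470. -93.] [70. 22.] 11.6
[ 68. 154.] [ 462. -317.] [70. 17.] 15.7
[566.  30.] [283.  61.] [ 39. 136.] 11.2
[ 0.47008124 -0.08912115  0.22047105] [ 3.14102599e+00 -5.02561064e-04 -2.94452491e+00]
```

View pics/w1.png

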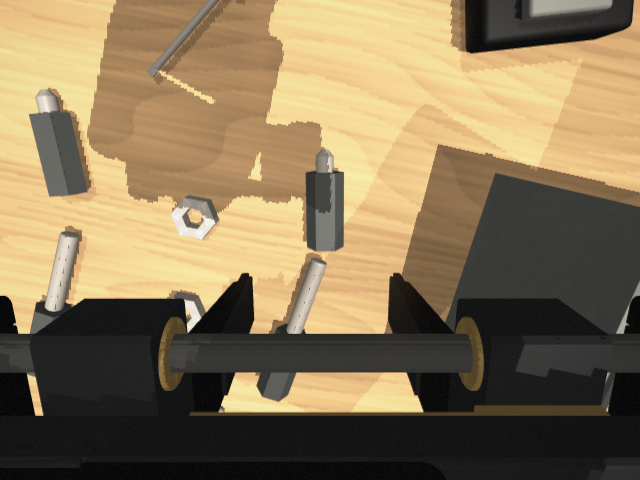

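Wrist view: stub A's body is centred at (325,211) and lined up with the fingers. The whole shank's end is at (318,262), and stub B's body is at (59,152).

Run:
```python
from h import *
f=r.grab_frame("wrist")
for n,u,v in(("A",325,211),("Afar",325,249),("shankend",316,262),("B",59,152)): print(n,ray(f,u,v,.02).round(4))
a=ray(f,325,211,.02);print(go(a[0],a[1],.003,.2))
```

```text
A [ 0.4688 -0.0853  0.02  ]
Afar [ 0.5041 -0.0781  0.02  ]
shankend [ 0.5182 -0.0839  0.02  ]
B [ 0.463  -0.3249  0.02  ]
(array([ 0.08,  0.34, 21.77]), np.float64(-0.002))
```

```bash
python3 -m handwheel '[[[-0.5,0.3,5],0,6],[[-0.5,0.3,10],0,6],[[-0.5,0.3,15],0,6],[[-0.5,0.3,19],0,6],[[-0.5,0.3,21],0,6],[[-0.5,0.3,21.7],0,6],[[-0.5,0.3,21.7],0,6],[[-0.5,0.3,21.7],0,2],[[-0.5,0.3,21.7],0,2],[[-0.5,0.3,21.7],0,2],[[-0.5,0.3,21.7],0,2],[[-0.5,0.3,21.7],0,2],[[-0.5,0.3,21.7],0,2],[[-0.5,0.3,19],0,2],[[-0.5,0.3,14],0,2],[[-0.5,0.3,9],0,2],[[-0.5,0.3,4],0,2],[[-0.5,0.3,-1],0,2],[[-0.5,0.3,-6],0,2],[[-0.5,0.3,-6],0,2]]' 50
python3 - <<'E'
from h import *
for x in (.49,.5): print(go(x,.133,.235,0))
print(go(.5,.133,.14,0))
E
```

```text
time: 4.25
tcp_pos: [0.4762, -0.0858, 0.2866]
orientation: [-3.137, 0.009, -2.943]
force: [0.2, 0.1, -3.3]
gripper_width: 0.346
gripper_force: 50.0
(array([-5.66, 21.18,  5.16]), np.float64(0.198))
(array([-6.64, 20.98,  5.16]), np.float64(0.198))
(array([-6.64, 20.98, 14.66]), np.float64(0.198))
```

```bash
python3 -m handwheel '[[[-6.9,20.9,-1],0.2,2],[[-6.9,20.9,-1],0.2,2],[[-6.9,20.9,-1],0.2,2],[[-6.9,20.9,-1],0.2,2],[[-6.9,20.9,-1],0.2,2],[[-6.9,20.9,-1],0.2,2],[[-6.9,20.9,5.2],0.2,2],[[-6.9,20.9,5.2],0.2,2],[[-6.9,20.9,5.2],0.2,2],[[-6.9,20.9,5.2],0.2,2]]'
python3 - <<'E'
from h import *
f=r.grab_frame("top");cv2.imwrite("pics/t2.png",cv2.resize(f["color"][140:300,80:320],None,fx=3,fy=3))
E
```

```text
time: 5.25
tcp_pos: [0.5016, 0.1327, 0.2295]
orientation: [3.142, 0.0, 3.139]
force: [0.1, -0.9, -2.4]
gripper_width: 0.346
gripper_force: 50.0
```

View pics/t2.png

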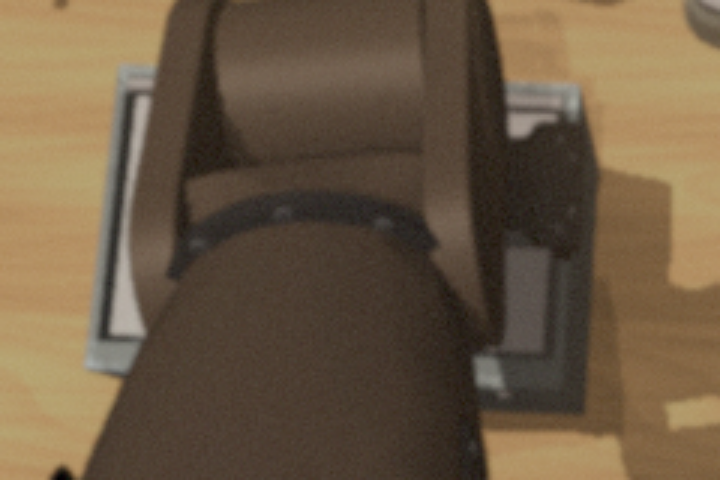

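```bash
python3 -m handwheel '[[[0,0,2],0,2],[[0,0,3],0,2],[[0,0,3.5],0,2],[[0,0,4],0,2],[[0,0,4.5],0,2],[[0,0,4.5],0,2]]'; python3 -m handwheel '[[[0,0,0.4],0,2],[[0,0,0.8],0,2],[[0,0,0.8],0,2]]'
```

```text
time: 5.9
tcp_pos: [0.5015, 0.1332, 0.1852]
orientation: [3.141, 0.002, 3.14]
force: [-6.4, -0.5, 11.6]
gripper_width: 0.347
gripper_force: 50.0
time: 6.2
tcp_pos: [0.5011, 0.1332, 0.1771]
orientation: [3.141, 0.001, 3.14]
force: [-7.5, -0.2, 9.9]
gripper_width: 0.343
gripper_force: 50.0
```

```bash
python3 -m handwheel '[[[0,0,0.3],0,2],[[0,0,0.6],0,2],[[0,0,0.6],0,2]]'; python3 -m handwheel '[[[0,0,0.3],0,2],[[0,0,0.6],0,2],[[0,0,0.6],0,2]]'
```

```text
time: 6.5
tcp_pos: [0.5017, 0.1332, 0.1714]
orientation: [3.141, 0.002, 3.14]
force: [-5.5, -1.8, 10.8]
gripper_width: 0.342
gripper_force: 50.3
time: 6.8
tcp_pos: [0.5028, 0.1332, 0.1658]
orientation: [3.141, 0.005, 3.14]
force: [-1.8, -1.0, 12.1]
gripper_width: 0.344
gripper_force: 51.3
```

```bash
python3 -m handwheel '[[[0,0,0.5],0,2],[[0,0,1],0,2],[[0,0,1],0,2]]'; python3 -m handwheel '[[[0,0,0.6],0,2],[[0,0,1.2],0,2],[[0,0,1.8],0,2],[[0,0,2.4],0,2],[[0,0,2.4],0,2]]'
```

```text
time: 7.1
tcp_pos: [0.5028, 0.1333, 0.1557]
orientation: [3.141, 0.005, 3.14]
force: [-2.0, -0.1, 11.6]
gripper_width: 0.342
gripper_force: 51.6
time: 7.6
tcp_pos: [0.5016, 0.1333, 0.131]
orientation: [3.141, 0.002, 3.14]
force: [-5.8, 0.0, 9.5]
gripper_width: 0.346
gripper_force: 50.4
```

```bash
python3 -m handwheel '[[[0,0,0],0,7],[[0,0,0],0,7],[[0,0,0],0,7],[[0,0,0],0,7],[[0,0,0],0,7],[[0,0,0],0,7],[[0,0,0],0,7],[[0,0,0],0,7],[[0,0,0],0,7],[[0,0,0],0,7]]'
python3 - <<'E'
from h import *
f=r.grab_frame("wrist");cv2.imwrite("pics/w3.png",f["color"])
E
```

```text
time: 8.6
tcp_pos: [0.5011, 0.134, 0.1311]
orientation: [3.14, 0.001, 3.139]
force: [-6.3, 7.5, 6.6]
gripper_width: 0.737
gripper_force: 4.8
```

View pics/w3.png

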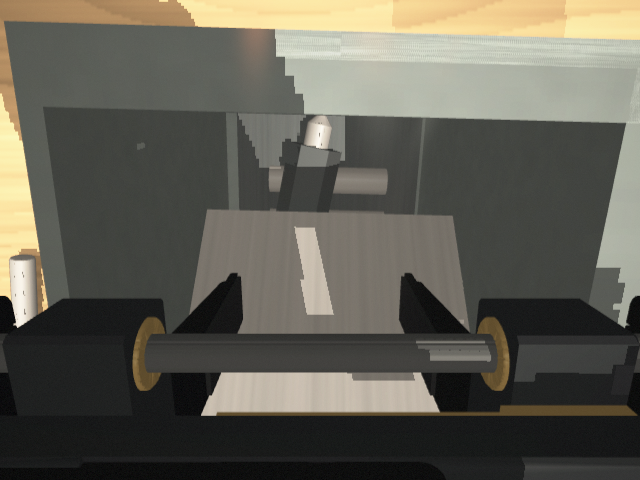

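The wrist view shows stub A at (313,165), clear of the flap edge and low in the compartment. I'll withdraw and fetch stub B.

```bash
python3 -m handwheel '[[[0,0,-2],0,6.5],[[0,0,-4],0,6],[[0,0,-6],0,6],[[0,0,-8],0,6],[[0,0,-10],0,6],[[0,0,-15],0,6],[[0,0,-15],0,6]]'
python3 - <<'E'
from h import *
f=r.grab_frame("wrist");cv2.imwrite("pics/w4.png",f["color"])
b=(.463+.005,-.325)
print(go(*b,.28,.29),go(*b,.15,.29))
E
```

```text
time: 9.35
tcp_pos: [0.5033, 0.1334, 0.2861]
orientation: [3.14, 0.01, 3.14]
force: [-0.2, 0.1, -0.1]
gripper_width: 0.633
gripper_force: 0.0
(array([  3.34, -45.83,   0.32]), np.float64(-0.292)) (array([  3.34, -45.83,  13.32]), np.float64(-0.292))
```

View pics/w4.png

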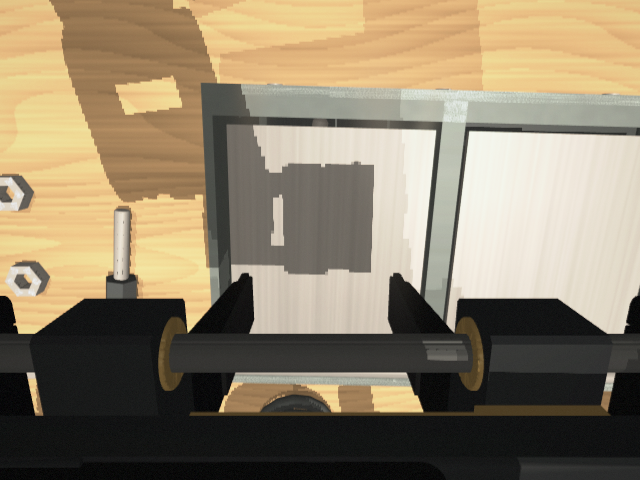

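The right flap is shut again, with its near edge at row 125. Its centre column is 333 against the tool's 320, so the next drop should go about 6 mm further left.

```bash
python3 -m handwheel '[[[3.3,-45.8,0.3],-0.29,6],[[3.3,-45.8,0.3],-0.29,6],[[3.3,-45.8,0.3],-0.29,6],[[3.3,-45.8,0.3],-0.29,6],[[3.3,-45.8,0.3],-0.29,6],[[3.3,-45.8,0.3],-0.29,6],[[3.3,-45.8,0.3],-0.29,6],[[3.3,-45.8,0.3],-0.29,6],[[3.3,-45.8,0.3],-0.29,6],[[3.3,-45.8,0.3],-0.29,6],[[3.3,-45.8,0.3],-0.29,6],[[3.3,-45.8,6.3],-0.29,6],[[3.3,-45.8,6.3],-0.29,6],[[3.3,-45.8,6.3],-0.29,6]]'
python3 - <<'E'
from h import *
f=r.grab_frame("wrist");cv2.imwrite("pics/w5.png",f["color"]);blobs(f,.02,(200,100,440,300))
E
```

```text
time: 10.8
tcp_pos: [0.467, -0.3232, 0.2156]
orientation: [3.138, -0.002, -2.852]
force: [0.2, -0.4, 0.1]
gripper_width: 0.633
gripper_force: 0.0
[403. 284.] [ 511. -226.] [26. 31.] 16.5
[240. 282.] [ 557. -379.] [26. 31.] 16.5
[413. 265.] [ 487. -225.] [ 5. 21.] 60.1
[315. 207.] [ 465. -329.] [71. 33.] 15.7
```

View pics/w5.png

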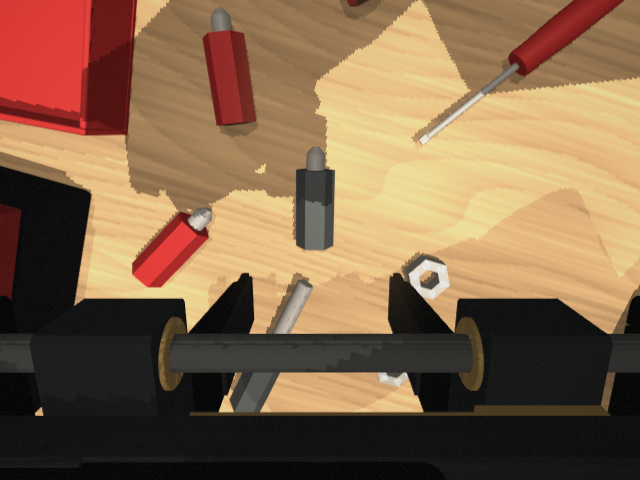

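Stub B's body is at (316,209), aligned with the tool, and nothing stands beside the fingers.

Run:
```python
from h import *
print(go(.4705,-.3265,.003,.28))
```

```text
(array([-0.19, -0.33, 21.42]), np.float64(0.009))
```

```bash
python3 -m handwheel '[[[-0.2,-0.3,5],0.01,6],[[-0.2,-0.3,10],0.01,6],[[-0.2,-0.3,15],0.01,6],[[-0.2,-0.3,19],0.01,6],[[-0.2,-0.3,20.6],0.01,6],[[-0.2,-0.3,21.4],0.01,6],[[-0.2,-0.3,21.4],0.01,6],[[-0.2,-0.3,21.4],0,2],[[-0.2,-0.3,21.4],0,2],[[-0.2,-0.3,21.4],0,2],[[-0.2,-0.3,21.4],0,2],[[-0.2,-0.3,21.4],0,2],[[-0.2,-0.3,21.4],0,2],[[-0.2,-0.3,19],0,2],[[-0.2,-0.3,14],0,2],[[-0.2,-0.3,9],0,2],[[-0.2,-0.3,4],0,2],[[-0.2,-0.3,-1],0,2],[[-0.2,-0.3,-6],0,2],[[-0.2,-0.3,-6],0,2]]' 50
python3 - <<'E'
from h import *
print(go(.502,.138,.29,0),go(.502,.138,.23,0))
E
```

```text
time: 12.85
tcp_pos: [0.4714, -0.3281, 0.2833]
orientation: [-3.133, 0.006, -2.853]
force: [-0.1, -1.0, -2.1]
gripper_width: 0.343
gripper_force: 50.0
(array([-16.19,  43.82,  -0.67]), np.float64(0.288)) (array([-16.19,  43.82,   5.33]), np.float64(0.288))
```

```bash
python3 -m handwheel '[[[-16.2,43.8,-0.7],0.29,2],[[-16.2,43.8,-0.7],0.29,2],[[-16.2,43.8,-0.7],0.29,2],[[-16.2,43.8,-0.7],0.29,2],[[-16.2,43.8,-0.7],0.29,2],[[-16.2,43.8,-0.7],0.29,2],[[-16.2,43.8,-0.7],0.29,2],[[-16.2,43.8,-0.7],0.29,2],[[-16.2,43.8,-0.7],0.29,2],[[-16.2,43.8,-0.7],0.29,2],[[-16.2,43.8,-0.7],0.29,2],[[-16.2,43.8,5.3],0.29,2],[[-16.2,43.8,5.3],0.29,2],[[-16.2,43.8,5.3],0.29,2]]'
```

```text
time: 14.25
tcp_pos: [0.5002, 0.138, 0.2224]
orientation: [-3.141, -0.004, 3.139]
force: [0.2, -0.5, -1.5]
gripper_width: 0.344
gripper_force: 50.0
```

```bash
python3 -m handwheel '[[[0.1,0,1.5],0,2],[[0.1,0,2.5],0,2],[[0.1,0,3.5],0,2],[[0.1,0,4.2],0,2],[[0.1,0,4.9],0,2],[[0.1,0,5.6],0,2],[[0.1,0,6],0,2],[[0.1,0,6],0,2]]'
```

```text
time: 15.05
tcp_pos: [0.5017, 0.1385, 0.1658]
orientation: [3.141, 0.005, 3.139]
force: [-2.0, -2.6, 12.4]
gripper_width: 0.343
gripper_force: 51.5
```

```bash
python3 -m handwheel '[[[0,0,0.7],0,2],[[0,0,1.4],0,2],[[0,0,2.1],0,2],[[0,0,2.8],0,2],[[0,0,3.4],0,2],[[0,0,3.4],0,2],[[0,0,3.4],0,2]]'
```

```text
time: 15.75
tcp_pos: [0.5004, 0.1388, 0.1313]
orientation: [3.141, 0.001, 3.139]
force: [-5.5, 0.1, 10.4]
gripper_width: 0.344
gripper_force: 50.7
```

Same forces as the first time, so I'm releasing.

```bash
python3 -m handwheel '[[[0,0,0],0,6.5],[[0,0,0],0,6.5],[[0,0,0],0,6.5],[[0,0,0],0,6.5],[[0,0,0],0,6.5],[[0,0,0],0,6.5],[[0,0,0],0,6.5],[[0,0,0],0,6.5],[[0,0,0],0,6.5],[[0,0,0],0,6.5],[[0,0,0],0,6.5],[[0,0,0],0,6.5]]'
python3 - <<'E'
from h import *
f=r.grab_frame("wrist");cv2.imwrite("pics/w6.png",f["color"])
E
```

```text
time: 16.95
tcp_pos: [0.5001, 0.1393, 0.1312]
orientation: [3.14, 0.001, 3.139]
force: [-5.2, 6.2, 7.2]
gripper_width: 0.687
gripper_force: 4.3
```

View pics/w6.png

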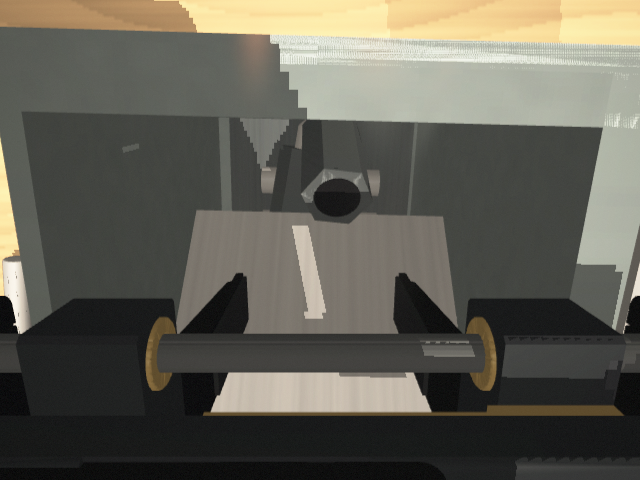

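```bash
python3 - <<'E'
from h import *
f=r.grab_frame("wrist");c=-f["R"].T@f["t"];print(c,f["intrinsics"][0,0],f["R"].T[:,2])
for z in(.03,.06,.08,.1,.13):
    print(z,[ray(f,u,195,z).round(3)[:2].tolist() for u in(303,368)], ray(f,337,195,z).round(3)[0], "flapedge w",np.ptp([ray(f,u,213,z)[1] for u in(196,444)]).round(3),ray(f,320,213,z).round(3)[0])
E
python3 -m handwheel '[[[0,0,0],0,6.5],[[0,0,0],0,6.5],[[0,0,0],0,6.5],[[0,0,0],0,6.5],[[0,0,0],0,6.5]]'
python3 - <<'E'
from h import *
f=r.grab_frame("wrist");print(abs(f["color"].astype(int)-cv2.imread("pics/w6.png"))[120:212,240:400].mean())
E
```

```text
[0.4280014  0.13920114 0.30071255] 412.6463465073324 [ 2.56844506e-01  1.92765119e-04 -9.66452721e-01]
0.03 [[0.47, 0.128], [0.47, 0.171]] 0.47 flapedge w 0.166 0.482
0.06 [[0.465, 0.129], [0.465, 0.167]] 0.465 flapedge w 0.147 0.476
0.08 [[0.462, 0.13], [0.462, 0.165]] 0.462 flapedge w 0.135 0.472
0.1 [[0.459, 0.131], [0.459, 0.163]] 0.459 flapedge w 0.123 0.468
0.13 [[0.454, 0.132], [0.454, 0.159]] 0.454 flapedge w 0.104 0.462
time: 17.55
tcp_pos: [0.5001, 0.1393, 0.1312]
orientation: [3.14, 0.001, 3.139]
force: [-6.1, 5.9, 6.5]
gripper_width: 0.685
gripper_force: 4.3
1.331634963768116
```

Stub B stands socket-up with its top at about z 0.08, so its centre is about 50 mm up, and it's still. I'm withdrawing.

```bash
python3 -m handwheel '[[[0,0,-1.5],0,6.3],[[0,0,-3],0,6],[[0,0,-4.5],0,6],[[0,0,-6],0,6],[[0,0,-7.5],0,6],[[0,0,-10],0,6],[[0,0,-15],0,6],[[0,0,-20],0,6],[[0,0,-20],0,6],[[0,-15,-20],0,6],[[0,-30,-20],0,6],[[0,-30,-20],0,6],[[0,-30,-20],0,6],[[0,-30,-20],0,6],[[0,-30,-20],0,6],[[0,-30,-20],0,6],[[0,-30,-20],0,6]]'
python3 - <<'E'
from h import *
f=r.grab_frame("top");g=r.grab_frame("scene")
cv2.imwrite("pics/end.png",np.hstack([cv2.resize(f["color"][140:300,90:490],(600,240)),cv2.resize(g["color"][200:400,300:500],(200,240))]))
E
```

```text
time: 19.3
tcp_pos: [0.499, -0.1622, 0.3299]
orientation: [3.141, 0.0, 3.137]
force: [-0.2, 1.5, 0.0]
gripper_width: 0.629
gripper_force: 0.0
```

View pics/end.png

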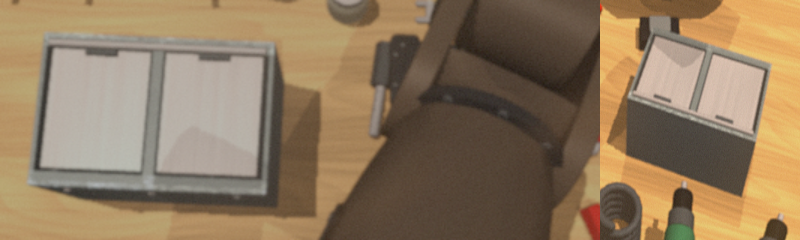

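Both flaps are shut and the arm is clear, with the bin at (30–275, 35–195) in the crop.

```bash
python3 -c "
from cell import r
print(r.finish_job())"
```

```text
the job is handed in; nothing more can be done
None
```

I dropped both sheared spindles through the right-hand flap, which felt empty when pushed. The last pictures show both flaps shut, and the job was handed in about 19 s into the 70 s limit, but the hand-in gave no verdict. The arm stayed clear of both whole spindles, but I did not re-measure where they lie.

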